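# Roll a fresh paper roll into the counter dispenser and lay the tear bar on it

### The arm

A 7-joint arm with a two-finger parallel gripper is mounted at the origin on a cart in front of the work surface, level with it; the furniture and walls round the work are solid. World frame = base frame: x ahead of the robot, y to its left, z up, the work surface at z = 0. Lengths are in m, angles in rad, forces in N, time in s.
With the tool pointing down it reaches from about 0.35 to 0.9 m from the base axis. Payload 8.1 kg.
Tool frame: the origin (TCP) lies between the finger pads; the fingertips stand 17 mm ahead of it and the grasp point (between the pads) lies 2 mm behind it; z points along the fingers, y is the line along which they close (so a half turn about z gives the same grasp; the last joint's range is limited). The gripper opens to 92 mm and grips with 3 to 60 N. Pads are 19 mm wide; open, the fingers measure 130 mm over their backs; the gripper's body (75 mm by 190 mm) begins 47 mm behind the grasp point.
Start: joints at [1.178, 0.434, 0.025, 1.573, -0.012, 1.134, -0.075], TCP at [0.179, -0.599, 0.244] pointing down, gripper open.
Joint ranges: [-2.62, 2.62], [-0.44, 2.09], [-1.27, 1.32], [0.08, 2.57], [-1.32, 4.46], [0.12, 2], [-2.74, 2.74]. Speed limits (rad/s): [2.22, 2.22, 3.01, 3.01, 3.14, 3.14, 3.14].

### API

Orientations are given as a rotation vector (axis times angle).
In Python, from cell import observe, get_image, calibration, sign_off, look_for, regions_of, landmark_of gives the robot as it stands.
- The arm moves only by the tool jog_arm, never from a script. Its argument "plan" is a list of rows, each an object with "offset": the shift along the tool's x, y, z normalised to -1 to 1, where 1 is 0.15 m, a list of three; "twist": the turn, a rotation vector about the tool's x, y, z normalised to -1 to 1, where 1 is 2 pi rad, a list of three; "fingers": the gripper command: -1 is shut, 1 is fully open, values between are in proportion. In form: [{"offset": [x, y, z], "twist": [ax, ay, az], "fingers": fingers}, ...]. A call has 1 to 20 rows; each row is the pose to reach, as a shift and turn from the pose commanded when the call began, along the tool's axes at that moment, turning the shorter way round; what a row does not reach only later rows make up. A row lasts 1/8 s, in which the tool goes at most 62.5 mm and 10.7 degrees, less where a joint would pass 70% of its speed; a pose out of reach is approached as far as the arm can. A call with a number of a shift or a turn outside -1 to 1 is refused whole. A call with a gripper value outside its range is refused whole. The fingers move at their own pace and stop on an object; "newtons" is the grip in N (left out, the last holds). Time passes only in rows, so rows that repeat a pose let the fingers close. It gives the time, the measured TCP pose, the force, the opening and the grip force at its end, in the units of the state.
- observe(): the state, without advancing time (a new reading comes with each control period).
- get_image(name): name is "scene" or "top"; returns the picture (384x512x3 uint8, red, green, blue); there is no depth.
- calibration(name): a dict with "fov_y" (degrees; the focal length in pixels is half the picture's height over the tangent of half this angle, whatever the lens; pixels are square), "cx", "cy" (the principal point, pixels), "k1" (the pictures are not rectified: a ray, as slopes to the right and down, at radius r is drawn at 1 + k1 r^2 times it, then the intrinsics apply), "position" and "attitude" of the camera in the world. Camera axes: x right, y down, z forward; pixel columns grow to the right and rows downward; lengths in m; the calibration is good to about 2 mm. A picture is of the moment at which its call begins. calibration takes no time and is no camera call.
- sign_off(): hands the job in; it is judged then, once.
Trained networks look in the newest picture that a camera, given by its name, has taken for a name from the list of things; names that differ only in an ending like _2 or _b are one class to them, and where a whole thing is asked for, a point or a joint stands for the part that bears it (a point fixed in the world has none). Each returns a list of dicts, best first, with "conf" (0 to 1); they miss things now and then, are a little off and sometimes report something else, mostly with a low value. They report only what shows in the picture. A call takes as long as a camera call.
- look_for(thing, camera): "box" ([left, top, width, height] as shares, 0 to 1, of the picture: columns of its width, rows of its height, round what is visible of it).
- regions_of(thing, camera): "region" (384x512 bool, what is visible of it) and "box" ([left, top, width, height] as shares, 0 to 1, of the picture: columns of its width, rows of its height, round what is visible of it).
- landmark_of(thing, camera): "at" ([row, column] as shares, 0 to 1, of the picture: columns of its width, rows of its height: a listed point, or the origin of a listed thing).
The state is a dict: "clock": time; "joints": joint angles; "dq": joint speeds; "joint_efforts": joint torques, N m; "position": TCP position; "ee_rot": TCP orientation; "force": force on the tool from outside, world axes, zero at the start; "ft_torque": the same for the moment, N m; "width": opening from 0.0 (shut) to 1.0 (fully open); "gripper_force": force on a finger pad.
Only numpy, scipy, OpenCV 4.12 (cv2) and the standard library are available. Lean on these libraries where they do the work, as an engineer would, in place of code of your own. Each camera call takes 0.05 s, during which the arm holds its last target. There are 200 camera calls.

### The job

Load the wrapping-paper dispenser without picking anything up: with the fingertips push the upper part of the new paper roll so that it rolls along the counter, up the dispenser's short apron, and stops in the dip between the two carrying rollers, not over the back. Then push the upright tear bar over until it lies on the roll, and leave the other things on the counter where they are.

Things in the scene. Friction and masses are not known exactly. Their poses are not given: they have to be found in the camera images.
- paper_roll: New roll of off-white waxed wrapping paper: stiff, slick cylinder (friction about 0.25), 76 mm diameter, 160 mm long, brown band round its middle, about 0.45 kg, lying on the counter; left alone it soon stops rolling. Origin: mid-length on its axis. y is its long axis; x and z turn as it rolls. It starts 125 to 185 mm short of the seat, in line with the dispenser within 5 mm, square within 0.06 rad.
- dispenser: Steel paper dispenser, fixed. Origin: on the counter under the roll's seat, midway between the side cheeks. x: level, the way the roll goes in; y: along the rollers; z: up. Cheeks 180 mm apart inside, 36 mm high (78 mm at the bar's hinge, x = 29 to 63 mm). 26 mm high wings in front widen the opening from 175 mm to 210 mm at x = -90 mm. No wall behind: pushed too far, the roll falls out over the back.
- seat (a point): Where the roll's axis lies when seated: x = y = 0, z = 49 mm in the dispenser's frame. Two free-turning rollers, 12 mm diameter, tops 14.5 mm high, axes at x = -18 and +18 mm; the roll lies in the dip between them, having dropped 4 mm from the front roller's top (axis there 52.5 mm up). Axes as the dispenser's.
- apron_top (a point): Top edge of the steel apron, mid-width: dispenser x = -28 mm, z = 14 mm, just before the front roller. It fills the opening and slopes down to the counter at x = -78 mm; a roll left on it rolls back. To roll the paper, push its back 0 to 10 mm above its axis and rise with it; pushed 15 mm or more above its axis from behind, it may wedge between finger and counter.
- tear_bar (a joint): Tear bar's hinge (rad); axis along the dispenser's y at x = 46 mm, z = 61 mm. 0: lowest stop, no roll in. About 0.14: lying on a seated roll. 1.36: straight up. Starts between 1.42 and 1.6, leaning slightly away from the incoming roll. The stiff hinge holds it where left near upright (1 N at the bar moves it); once some 45 degrees forward (below 0.55) it falls by its own weight.
- bar_mid (a point): Middle of the tear bar's crossbar: steel rod 10 mm thick, 202 mm long, parallel to the rollers, on 72 mm arms outside the cheeks, with a toothed strip and, in the middle of its back, a thumb pad (50 mm long, 12 mm wide) standing 10 mm off the rod's axis. At the start about 50 to 63 mm past the seat (dispenser x), 131 to 133 mm up; lying on the roll at x = -22 mm, 86 mm up.
- cheese_wedge_3: Wrapped cheese wedge 118 x 78 x 63 mm, bystander beyond the dispenser. Origin: centre of its underside.
- sample_dish: Small glazed dish of tasting cubes, 91 mm in diameter, 22 mm high, bystander near the counter's front edge. Origin: centre of its underside.
- cheese_wedge_1: Wrapped cheese wedge 119 x 78 x 56 mm at the left, bystander. Origin: centre of its underside.
- cheese_slicer_0: Cheese slicer 215 mm long at the left, bystander. Origin: centre of its underside.
- cheese_trier: Cheese sampling iron with a cross handle, 136 x 92 x 19 mm, at the left, bystander. Origin: centre of its underside.

How it is judged:
By the outcome, as a careful person would: the job done as asked, in the order asked, and still so for the second after the job is handed in, with the robot touching nothing.
It also fails if it takes over 43 s, if anything falls off the work surface, if the arm or the gripper's body presses on something with over 40 N, if the wrist force passes 120 N, or if a joint passes its speed limit or range.

## Working session

There is one attempt and no reset: what is moved stays moved. The work goes in short steps, Python scripts to look and compute and a tool call to move; the robot and the scene stay as the last step left them, time stands still between calls to the robot, and variables do not carry over. Pictures are saved under pics/ and viewed, at most 10 in all, crops included, and the job is handed in when it is done.

Besides the shell and the picture viewer there is one more tool, called after "Call:" as a command line: name --argument value ..., lists and objects as JSON in quotes. jog_arm: Moves the arm, as the interface text tells. Scaled input: -1 to 1 covers 0.15 m each way for a shift and 2 pi rad each way for a turn. Its arguments: {"type":"object","properties":{"plan":{"type":"array","items":{"type":"object","properties":{"offset":{"type":"array","items":{"type":"number","minimum":-1,"maximum":1}},"twist":{"type":"array","items":{"type":"number","minimum":-1,"maximum":1}},"fingers":{"type":"number"}}}},"newtons":{"type":"number"}},"required":["plan"]}

```bash
mkdir -p pics; cat > h.py <<'E'
import numpy as np, cv2
from scipy.spatial.transform import Rotation as R
from cell import *
def cam(n):
    c=calibration(n); f=192/np.tan(np.radians(c["fov_y"])/2)
    a=np.array(c["attitude"],float); M=a if a.shape==(3,3) else R.from_rotvec(a).as_matrix()
    return c,f,M,np.array(c["position"])
def ray(n,row,col):
    c,f,M,p=cam(n); K=np.array([[f,0,c["cx"]],[0,f,c["cy"]],[0,0,1]])
    u=cv2.undistortPoints(np.array([[[col,row]]],float),K,np.array([c["k1"],0,0,0.]))[0,0]
    return p,M@np.array([u[0],u[1],1])
def at_z(n,row,col,z):
    p,d=ray(n,row,col); return p+d*(z-p[2])/d[2]
def proj(n,P):
    c,f,M,p=cam(n); q=(np.atleast_2d(P)-p)@M; s=q[:,:2]/q[:,2:]; s=s*(1+c["k1"]*(s**2).sum(1,keepdims=True))
    return s*f+[c["cx"],c["cy"]]
def lm(t,n):
    r=landmark_of(t,n); return [(x["conf"],x["at"][0]*384,x["at"][1]*512) for x in r[:2]]
E
python3 - <<'E'
from h import *
np.set_printoptions(precision=4,suppress=True)
print(observe())
for n in("scene","top"):
    print(calibration(n)); im=get_image(n); cv2.imwrite(f"pics/{n}0.png",im[:,:,::-1])
    for t,z in(("paper_roll",.038),("dispenser",0),("seat",.049),("apron_top",.014),("bar_mid",.132)):
        for c,r,k in lm(t,n): print(n,t,round(c,2),round(r,1),round(k,1),at_z(n,r,k,z))
E
```

```text
{'clock': 0.0, 'joints': array([ 1.1784,  0.4352,  0.0249,  1.5741, -0.0116,  1.134 , -0.0751]), 'dq': array([-0.0011,  0.0019, -0.0003, -0.0008, -0.0001,  0.0009, -0.0026]), 'joint_efforts': array([  0.001 , -66.7834,   0.9853, -31.4453,  -0.0606,   0.0428,
         0.0002]), 'position': array([ 0.1784, -0.5985,  0.2429]), 'ee_rot': array([-3.1072, -0.4533,  0.0006]), 'force': array([-0.0191,  0.4122, -0.1408]), 'ft_torque': array([-0.0737, -0.0152, -0.001 ]), 'gripper_force': 0.0, 'width': 1.003621507990576}
{'fov_y': 44.681086517231236, 'cx': 254.50450239823917, 'cy': 198.2986708508749, 'k1': -0.023165116219271337, 'position': array([ 1.1239, -1.1877,  1.3597]), 'attitude': array([-2.3152, -0.5924,  0.2209])}
scene paper_roll 0.87 234.1 204.8 [ 0.4644 -0.3148  0.038 ]
scene dispenser 0.96 268.3 206.9 [ 0.5357 -0.4172  0.    ]
scene dispenser 0.26 148.3 278.0 [0.4643 0.2888 0.    ]
scene seat 0.82 266.6 207.7 [ 0.5556 -0.4377  0.049 ]
scene apron_top 0.56 260.5 206.7 [ 0.5232 -0.3973  0.014 ]
scene bar_mid 0.98 261.0 205.6 [ 0.5739 -0.4699  0.132 ]
{'fov_y': 49.201856689985036, 'cx': 255.67812644112615, 'cy': 193.30868324761835, 'k1': -0.13135984890481206, 'position': array([ 0.299 , -0.0874,  1.3688]), 'attitude': array([-2.1045,  2.1343, -0.2074])}
top paper_roll 0.94 219.2 326.8 [ 0.4734 -0.317   0.038 ]
top dispenser 0.94 200.9 357.4 [ 0.5381 -0.4294  0.    ]
top dispenser 0.54 245.5 391.6 [ 0.387  -0.5359  0.    ]
top seat 0.67 198.2 356.1 [ 0.5385 -0.4135  0.049 ]
top seat 0.16 204.3 349.3 [ 0.5189 -0.3901  0.049 ]
top apron_top 0.78 201.0 349.8 [ 0.5358 -0.4005  0.014 ]
top bar_mid 0.51 181.5 381.4 [ 0.5741 -0.4749  0.132 ]
```

```bash
python3 - <<'E'
import cv2
a=cv2.imread("pics/scene0.png")[160:340,100:340];b=cv2.imread("pics/top0.png")[110:310,260:480]
cv2.imwrite("pics/a.png",cv2.resize(a,None,fx=3.3,fy=3.3,interpolation=2));cv2.imwrite("pics/b.png",cv2.resize(b,None,fx=3,fy=3,interpolation=2))
E
```

```text
(no output)
```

View pics/a.png

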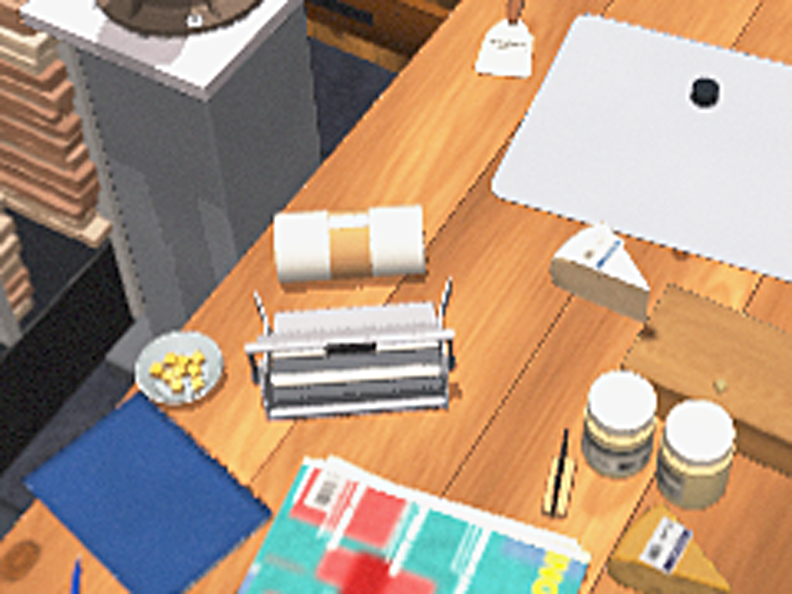

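View pics/b.png

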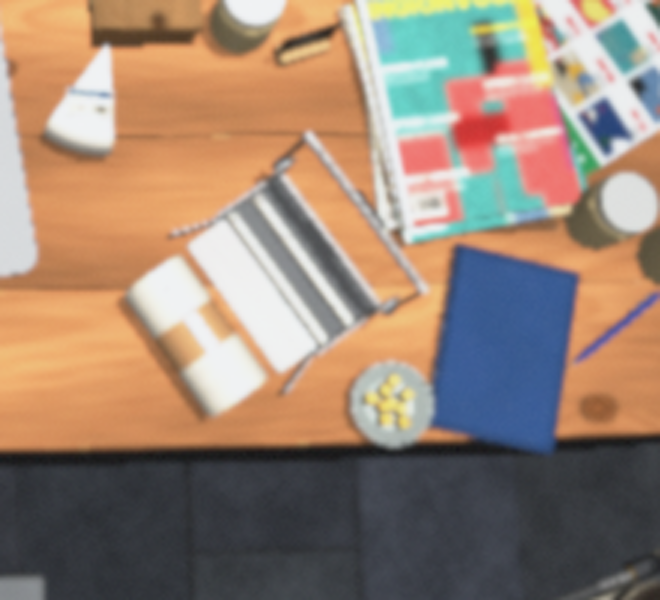

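View pics/top0.png

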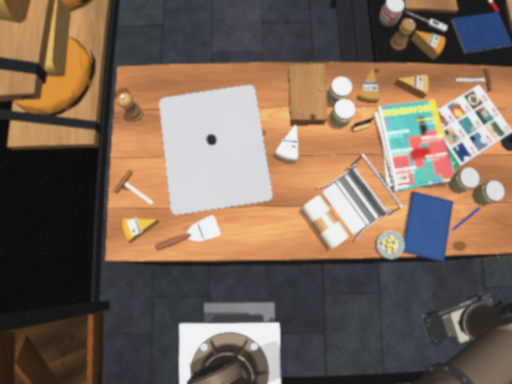

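```bash
python3 - <<'E'
from h import *
np.set_printoptions(precision=4,suppress=True)
T=lambda x,y,z:at_z("top",110+y/3,260+x/3,z)
S=lambda x,y,z:at_z("scene",160+y/3.3,100+x/3.3,z)
for nm,f,a,b,z in(("bar t",T,(310,135),(425,291),.132),("bar s",S,(455,335),(248,348),.132),("apfront t",T,(188,248),(278,372),0),("aptop t",T,(228,212),(322,347),.014)):
    A=f(*a,z);B=f(*b,z);d=A-B;print(nm,(A+B)/2,np.linalg.norm(d),"yaw",np.arctan2(d[1],d[0])-np.pi/2)
regs={}
for n in("top","scene"):
    get_image(n); r=regions_of("paper_roll",n)[0]; m=r["region"]; print(r["conf"],m.sum())
    c,_=cv2.findContours(m.astype(np.uint8),0,2); c=max(c,key=cv2.contourArea); print(n,cv2.minAreaRect(c)); regs[n]=m
    r=regions_of("dispenser",n)[0]; regs["d"+n]=r["region"];print(r["conf"])
np.savez("regs.npz",**regs)
E
```

```text
bar t [ 0.5764 -0.4783  0.132 ] 0.196948555497313 yaw -0.9898515779810209
bar s [ 0.5821 -0.4766  0.132 ] 0.20053206698047463 yaw -0.9880133571056339
apfront t [ 0.4978 -0.3605  0.    ] 0.16841020996570638 yaw -0.981610511698153
aptop t [ 0.5289 -0.4061  0.014 ] 0.18020793902416027 yaw -1.0070007332356234
0.71 528
top ((291.97210693359375, 144.98281860351562), (21.55350685119629, 35.50760269165039), 31.607501983642578)
0.71
0.77 949
scene ((205.44918823242188, 233.4579315185547), (21.530588150024414, 45.55026626586914), 84.64418029785156)
0.63
```

```bash
cat >> h.py <<'E'
yaw=-.99; seat=np.array([.5425,-.4275,0])
def frame(): 
    c,s=np.cos(yaw),np.sin(yaw); return np.array([[c,-s,0],[s,c,0],[0,0,1]])
def W(p): return seat+np.asarray(p)@frame().T
E
python3 - <<'E'
from h import *
for n,(r,r2,c,c2) in dict(scene=(205,300,165,250),top=(135,250,290,410)).items():
    k=600/(r2-r)*.95; im=cv2.resize(cv2.imread(f"pics/{n}0.png")[r:r2,c:c2],None,fx=k,fy=k,interpolation=2)
    L=lambda pts,col:cv2.polylines(im,[np.round((proj(n,[W(p) for p in pts])-[c,r]+.5)*k).astype(int)],False,col,1)
    L([(-78,-100,0),(-78,100,0)],(0,0,255)) if 0 else None
    m=.001
    for x,z,y in((-78,0,100),(-28,14,90),(-18,14.5,90),(18,14.5,90),(56,132,101)): L([(x*m,-y*m,z*m),(x*m,y*m,z*m)],(0,0,255))
    for s in(-1,1): L([(-.09,s*.105,.026),(-.03,s*.0875,.026)],(0,255,0)); L([(-.03,s*.09,.036),(.029,s*.09,.036)],(255,0,0)); L([(.046,s*.098,.061),(.056,s*.098,.132)],(255,0,255))
    a=.134;e=0.0
    for sx in(-.038,.038): L([(-a+sx,-.08,.038),(-a+sx,.08,.038)],(255,255,0))
    L([(-a,-.08,.076),(-a,.08,.076)],(255,0,255))
    cv2.imwrite(f"pics/o_{n}.png",im);print(im.shape)
o=observe();M=R.from_rotvec(o["ee_rot"]).as_matrix();print(M,frame())
E
```

```text
(570, 510, 3)
(570, 595, 3)
[[ 9.58329921e-01  2.85663722e-01 -8.90923361e-07]
 [ 2.85663721e-01 -9.58329920e-01 -5.85722324e-05]
 [-1.75857604e-05  5.58770184e-05 -9.99999998e-01]] [[ 0.54868986  0.83602598  0.        ]
 [-0.83602598  0.54868986  0.        ]
 [ 0.          0.          1.        ]]
```

View pics/o_scene.png

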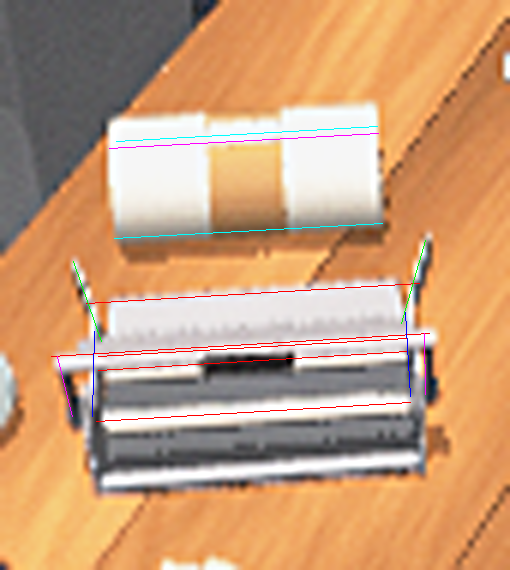

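View pics/o_top.png

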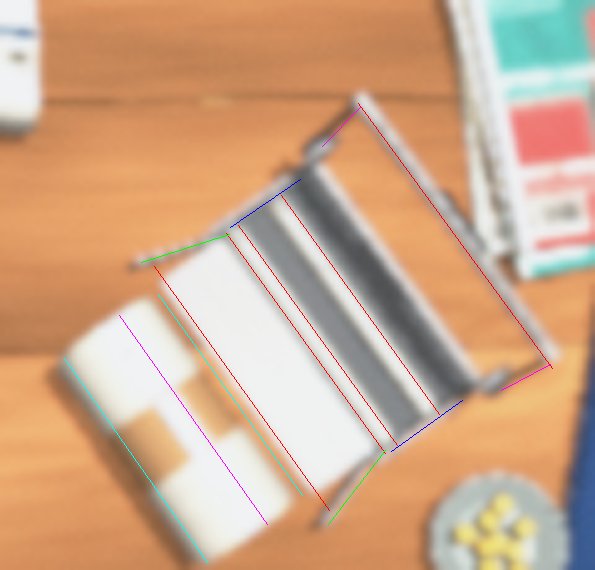

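Call:
jog_arm --plan '[{"offset":[0.25,-0.19,0],"twist":[0,0,0],"fingers":1},{"offset":[0.5,-0.38,0],"twist":[0,0,0],"fingers":1},{"offset":[0.753,-0.569,0],"twist":[0,0,0],"fingers":1},{"offset":[0.753,-0.569,0],"twist":[0,0,0],"fingers":1}]'

```text
clock: 1.4
position: [0.2656, -0.4818, 0.2441]
ee_rot: [-3.107, -0.463, -0.003]
force: [-0.5, -0.5, 0.4]
width: 0.999
gripper_force: 0.0
```

Call:
jog_arm --plan '[{"offset":[0.25,-0.19,0],"twist":[0,0,0],"fingers":1},{"offset":[0.5,-0.38,0],"twist":[0,0,0],"fingers":1},{"offset":[0.753,-0.569,0],"twist":[0,0,0],"fingers":1},{"offset":[0.753,-0.569,0],"twist":[0,0,0],"fingers":1}]'

```text
clock: 1.9
position: [0.3485, -0.3685, 0.244]
ee_rot: [-3.107, -0.462, -0.002]
force: [-0.7, -0.7, 0.0]
width: 1.001
gripper_force: 0.0
```

Call:
jog_arm --plan '[{"offset":[0.2,-0.15,0],"twist":[0,0,0.029],"fingers":1},{"offset":[0.4,-0.3,0],"twist":[0,0,0.058],"fingers":1},{"offset":[0.6,-0.45,0],"twist":[0,0,0.087],"fingers":1},{"offset":[0.753,-0.569,0],"twist":[0,0,0.116],"fingers":1},{"offset":[0.753,-0.569,0],"twist":[0,0,0.145],"fingers":1},{"offset":[0.753,-0.569,0],"twist":[0,0,0.174],"fingers":1},{"offset":[0.753,-0.569,0],"twist":[0,0,0.2037],"fingers":1},{"offset":[0.753,-0.569,0],"twist":[0,0,0.2037],"fingers":1},{"offset":[0.753,-0.569,0],"twist":[0,0,0.2037],"fingers":1}]'

```text
clock: 3.02
position: [0.4299, -0.2576, 0.2437]
ee_rot: [2.766, -1.488, 0.0]
force: [-0.3, -0.1, -0.3]
width: 0.998
gripper_force: 0.0
```

```bash
cat >> h.py <<'E'
def st():
    np.set_printoptions(precision=4,suppress=True)
    o=observe();M=R.from_rotvec(o["ee_rot"]).as_matrix()
    print("t",o["clock"],"disp",(o["position"]-seat)@frame(),"Fdisp",o["force"]@frame(),"q",o["joints"]);print((frame().T@M))
E
python3 -c "from h import *;st()"
```

```text
t 3.025 disp [-0.2038 -0.0009  0.2437] Fdisp [-0.0746 -0.2536 -0.3109] q [ 0.4092  0.234   0.029   1.8703 -0.0074  1.0373 -2.1167]
[[ 1.      0.003   0.0002]
 [ 0.003  -1.     -0.0003]
 [ 0.0002  0.0003 -1.    ]]
```

Call:
jog_arm --plan '[{"offset":[0,0,0.3],"twist":[0,0,0],"fingers":1},{"offset":[0,0,0.62],"twist":[0,0,0],"fingers":1}]'

```text
clock: 3.28
position: [0.4307, -0.2576, 0.1503]
ee_rot: [-2.767, 1.488, -0.004]
force: [-0.2, -0.5, -0.2]
width: 0.998
gripper_force: 0.0
```

Call:
jog_arm --plan '[{"offset":[0,0,0.3],"twist":[0,0,0],"fingers":1},{"offset":[0,0,0.5],"twist":[0,0,0],"fingers":1},{"offset":[0,0,0.605],"twist":[0,0,0],"fingers":1},{"offset":[0,0,0.605],"twist":[0,0,0],"fingers":1}]'

```text
clock: 3.78
position: [0.4298, -0.2569, 0.0595]
ee_rot: [2.765, -1.491, -0.002]
force: [0.3, -0.4, 0.8]
width: 1.001
gripper_force: 0.0
```

```bash
python3 -c "from h import *;st()"
```

```text
t 3.775 disp [-0.2045 -0.0006  0.0595] Fdisp [0.4564 0.0323 0.8393] q [ 0.4206  0.4805  0.0149  2.0645 -0.0122  0.5981 -2.116 ]
[[ 1.      0.0008 -0.0012]
 [ 0.0008 -1.     -0.0008]
 [-0.0012  0.0008 -1.    ]]
```

Call:
jog_arm --plan '[{"offset":[0.06,0,0],"twist":[0,0,0],"fingers":1},{"offset":[0.1,0,0],"twist":[0,0,0],"fingers":1},{"offset":[0.13,0,0],"twist":[0,0,0],"fingers":1},{"offset":[0.16,0,0],"twist":[0,0,0],"fingers":1},{"offset":[0.195,0,0],"twist":[0,0,0],"fingers":1},{"offset":[0.23,0,0],"twist":[0,0,0],"fingers":1},{"offset":[0.265,0,0],"twist":[0,0,0],"fingers":1},{"offset":[0.3,0,0],"twist":[0,0,0],"fingers":1},{"offset":[0.335,0,0],"twist":[0,0,0],"fingers":1},{"offset":[0.37,0,0],"twist":[0,0,0],"fingers":1},{"offset":[0.4,0,0],"twist":[0,0,0],"fingers":1},{"offset":[0.43,0,0],"twist":[0,0,0],"fingers":1},{"offset":[0.45,0,0],"twist":[0,0,0],"fingers":1},{"offset":[0.45,0,0],"twist":[0,0,0],"fingers":1}]'

```text
clock: 5.52
position: [0.4671, -0.313, 0.0599]
ee_rot: [-2.764, 1.492, 0.001]
force: [-0.9, 1.5, 0.8]
width: 0.998
gripper_force: 0.9
```

```bash
python3 - <<'E'
from h import *
st()
for n in("scene","top"):
    im=get_image(n); cv2.imwrite(f"pics/{n}1.png",im[:,:,::-1])
    for c,r,k in lm("paper_roll",n): print(n,c,(at_z(n,r,k,.038)-seat)@frame())
a=cv2.resize(cv2.imread("pics/scene1.png")[190:300,150:270],None,fx=3.3,fy=3.6,interpolation=2);b=cv2.resize(cv2.imread("pics/top1.png")[135:250,285:410],None,fx=3.2,fy=3.45,interpolation=2)[:396]
a=a[:b.shape[0]];b=b[:a.shape[0]]
cv2.imwrite("pics/c1.png",np.hstack([a,b]))
E
```

```text
t 5.525 disp [-0.1371 -0.0002  0.0599] Fdisp [-1.7814  0.1003  0.764 ] q [ 0.4823  0.5516  0.0184  1.9149 -0.0156  0.6757 -2.0507]
[[ 1.     -0.     -0.0005]
 [-0.     -1.     -0.0001]
 [-0.0005  0.0001 -1.    ]]
scene 0.59 [-0.094  -0.0103  0.038 ]
```

View pics/c1.png

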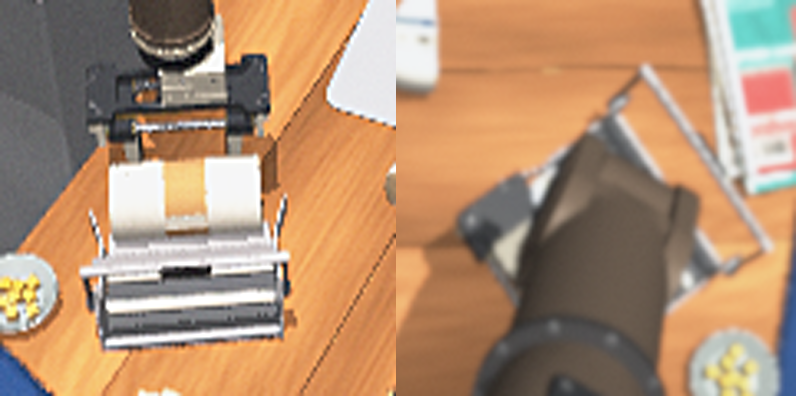

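Call:
jog_arm --plan '[{"offset":[0.03,0,0],"twist":[0,0,0],"fingers":1},{"offset":[0.06,0,-0.004],"twist":[0,0,0],"fingers":1},{"offset":[0.09,0,-0.012],"twist":[0,0,0],"fingers":1},{"offset":[0.12,0,-0.021],"twist":[0,0,0],"fingers":1},{"offset":[0.15,0,-0.029],"twist":[0,0,0],"fingers":1},{"offset":[0.18,0,-0.038],"twist":[0,0,0],"fingers":1},{"offset":[0.21,0,-0.046],"twist":[0,0,0],"fingers":1},{"offset":[0.24,0,-0.055],"twist":[0,0,0],"fingers":1},{"offset":[0.27,0,-0.063],"twist":[0,0,0],"fingers":1},{"offset":[0.3,0,-0.072],"twist":[0,0,0],"fingers":1},{"offset":[0.33,0,-0.08],"twist":[0,0,0],"fingers":1},{"offset":[0.36,0,-0.087],"twist":[0,0,0],"fingers":1},{"offset":[0.38,0,-0.09],"twist":[0,0,0],"fingers":1},{"offset":[0.4,0,-0.092],"twist":[0,0,0],"fingers":1}]'

```text
clock: 7.48
position: [0.5004, -0.364, 0.0739]
ee_rot: [2.764, -1.493, 0.001]
force: [0.1, -0.9, -0.4]
width: 1.002
gripper_force: 0.0
```

```bash
python3 - <<'E'
from h import *
st()
for n in("scene",):
    im=get_image(n); cv2.imwrite(f"pics/{n}2.png",im[:,:,::-1])
    for c,r,k in lm("paper_roll",n): print(n,c,(at_z(n,r,k,.05)-seat)@frame())
E
```

```text
t 7.475 disp [-0.0762 -0.0004  0.0739] Fdisp [ 0.8022 -0.3579 -0.4154] q [ 0.526   0.6018  0.024   1.7623 -0.019   0.7771 -2.0019]
[[ 1.     -0.0005  0.0008]
 [-0.0005 -1.      0.    ]
 [ 0.0008 -0.     -1.    ]]
scene 0.59 [-0.0278 -0.0043  0.05  ]
```

Call:
jog_arm --plan '[{"offset":[0.015,0,-0.002],"twist":[0,0,0],"fingers":1},{"offset":[0.03,0,-0.004],"twist":[0,0,0],"fingers":1},{"offset":[0.045,0,-0.005],"twist":[0,0,0],"fingers":1},{"offset":[0.06,0,-0.005],"twist":[0,0,0],"fingers":1},{"offset":[0.075,0,-0.005],"twist":[0,0,0],"fingers":1},{"offset":[0.09,0,-0.005],"twist":[0,0,0],"fingers":1},{"offset":[0.09,0,-0.005],"twist":[0,0,0],"fingers":1},{"offset":[0.09,0,-0.005],"twist":[0,0,0],"fingers":1}]'

```text
clock: 8.57
position: [0.5075, -0.3747, 0.0745]
ee_rot: [2.764, -1.493, -0.0]
force: [0.6, 0.3, -0.2]
width: 1.004
gripper_force: 0.0
```

```bash
python3 - <<'E'
from h import *
st()
n="scene"
im=get_image(n); cv2.imwrite(f"pics/{n}3.png",im[:,:,::-1])
for c,r,k in lm("paper_roll",n): print(n,c,(at_z(n,r,k,.05)-seat)@frame())
im=cv2.resize(im[205:300,165:250,::-1],None,fx=6,fy=6,interpolation=2)
for a,z,col in((0,.049,(0,0,255)),(-.018,.0525,(255,0,0))):
    for p in((-.0269,.0269),(0.038,0)): cv2.polylines(im,[np.round((proj(n,[W((a+p[0],s*.08,z+p[1])) for s in(-1,1)])-[165,205]+.5)*6).astype(int)],False,col,1)
cv2.imwrite("pics/c3.png",im)
E
```

```text
t 8.575 disp [-0.0634 -0.0003  0.0745] Fdisp [ 0.1108  0.6708 -0.2452] q [ 0.5346  0.6169  0.0248  1.7292 -0.0201  0.7958 -1.9921]
[[ 1.     -0.0002 -0.    ]
 [-0.0002 -1.     -0.    ]
 [-0.      0.     -1.    ]]
scene 0.81 [-0.0047 -0.0032  0.05  ]
```

View pics/c3.png

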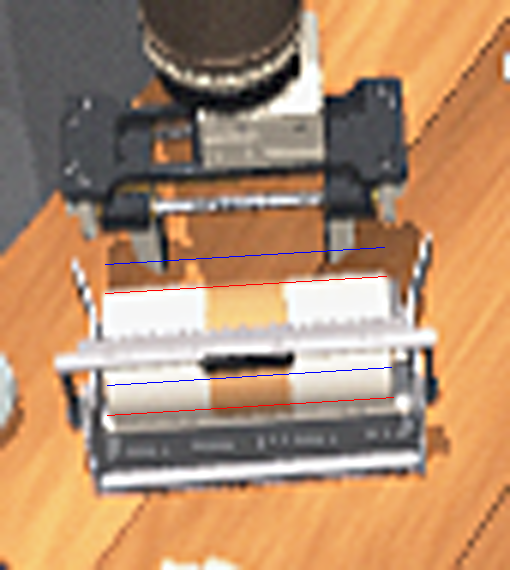

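Call:
jog_arm --plan '[{"offset":[-0.1,0,-0.05],"twist":[0,0,0],"fingers":1},{"offset":[-0.1,0,-0.4],"twist":[0,0,0],"fingers":1},{"offset":[-0.1,0,-0.73],"twist":[0,0,0],"fingers":1},{"offset":[-0.1,0,-0.8],"twist":[0,0,0],"fingers":1},{"offset":[0.2,0,-0.8],"twist":[0,0,0],"fingers":1},{"offset":[0.5,0,-0.8],"twist":[0,0,0],"fingers":1},{"offset":[0.8,0,-0.8],"twist":[0,0,0],"fingers":1},{"offset":[1,0,-0.8],"twist":[0,0,0],"fingers":1},{"offset":[1,0,-0.8],"twist":[0,0,0],"fingers":1}]'

```text
clock: 9.8
position: [0.5893, -0.5009, 0.1926]
ee_rot: [2.763, -1.494, -0.003]
force: [-0.7, -0.2, -0.4]
width: 0.998
gripper_force: 0.0
```

Call:
jog_arm --plan '[{"offset":[0.08,0,0],"twist":[0,0,0],"fingers":1},{"offset":[0.08,0,0.25],"twist":[0,0,0],"fingers":1},{"offset":[0.08,0,0.43],"twist":[0,0,0],"fingers":1},{"offset":[0.08,0,0.43],"twist":[0,0,0],"fingers":1}]'

```text
clock: 10.3
position: [0.5946, -0.5076, 0.1271]
ee_rot: [-2.764, 1.491, 0.009]
force: [0.1, 0.7, 0.2]
width: 0.997
gripper_force: 0.0
```

```bash
python3 -c "from h import *;st()"
```

```text
t 10.3 disp [ 0.0956 -0.0003  0.1271] Fdisp [-0.5814  0.4804  0.2454] q [ 0.6099  0.7898  0.0556  1.2289 -0.0442  1.1302 -1.8921]
[[ 1.      0.0005 -0.006 ]
 [ 0.0005 -1.     -0.0016]
 [-0.006   0.0016 -1.    ]]
```

Call:
jog_arm --plan '[{"offset":[-0.08,0,0],"twist":[0,0,0],"fingers":1},{"offset":[-0.13,0,0],"twist":[0,0,0],"fingers":1},{"offset":[-0.17,0,0],"twist":[0,0,0],"fingers":1},{"offset":[-0.21,0,0],"twist":[0,0,0],"fingers":1},{"offset":[-0.25,0,0],"twist":[0,0,0],"fingers":1},{"offset":[-0.29,0,0],"twist":[0,0,0],"fingers":1},{"offset":[-0.33,0,0],"twist":[0,0,0],"fingers":1},{"offset":[-0.37,0,0.005],"twist":[0,0,0],"fingers":1},{"offset":[-0.41,0,0.015],"twist":[0,0,0],"fingers":1},{"offset":[-0.45,0,0.03],"twist":[0,0,0],"fingers":1},{"offset":[-0.49,0,0.045],"twist":[0,0,0],"fingers":1},{"offset":[-0.52,0,0.06],"twist":[0,0,0],"fingers":1},{"offset":[-0.55,0,0.075],"twist":[0,0,0],"fingers":1},{"offset":[-0.58,0,0.088],"twist":[0,0,0],"fingers":1},{"offset":[-0.6,0,0.095],"twist":[0,0,0],"fingers":1},{"offset":[-0.6,0,0.095],"twist":[0,0,0],"fingers":1}]'

```text
clock: 12.3
position: [0.5469, -0.4346, 0.1157]
ee_rot: [-2.764, 1.492, 0.0]
force: [-0.7, -0.1, 0.5]
width: 1.004
gripper_force: 0.0
```

```bash
python3 - <<'E'
from h import *
st()
n="scene"
im=get_image(n); cv2.imwrite(f"pics/{n}4.png",im[:,:,::-1])
for t,z in(("paper_roll",.049),("bar_mid",.086)):
  for c,r,k in lm(t,n): print(t,c,(at_z(n,r,k,z)-seat)@frame())
cv2.imwrite("pics/c4.png",cv2.resize(im[190:300,150:270,::-1],None,fx=5,fy=5,interpolation=2))
E
```

```text
t 12.3 disp [ 0.0084 -0.0002  0.1157] Fdisp [-0.2596 -0.609   0.4751] q [ 0.5679  0.6642  0.0443  1.5101 -0.0332  0.9683 -1.9391]
[[ 1.     -0.     -0.0002]
 [-0.     -1.     -0.    ]
 [-0.0002  0.     -1.    ]]
paper_roll 0.81 [-0.0024 -0.0008  0.049 ]
bar_mid 0.51 [-0.0288  0.0086  0.086 ]
```

View pics/c4.png

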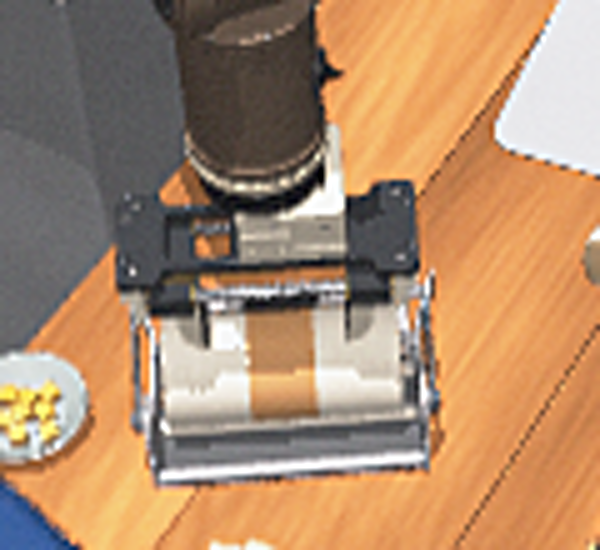

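Call:
jog_arm --plan '[{"offset":[0.1,0,-0.1],"twist":[0,0,0],"fingers":1},{"offset":[0.1,0,-0.5],"twist":[0,0,0],"fingers":1},{"offset":[0.1,0,-0.9],"twist":[0,0,0],"fingers":1},{"offset":[0.1,0,-0.95],"twist":[0,0,0],"fingers":1},{"offset":[0.1,0,-0.95],"twist":[0,0,0],"fingers":1}]'

```text
clock: 13.08
position: [0.5554, -0.4475, 0.2586]
ee_rot: [2.764, -1.493, 0.002]
force: [-0.1, 1.0, -1.0]
width: 1.001
gripper_force: 0.0
```

```bash
python3 - <<'E'
from h import *
st()
n="scene"
im=get_image(n); cv2.imwrite(f"pics/{n}5.png",im[:,:,::-1])
for t,z in(("paper_roll",.049),("bar_mid",.086)):
  for c,r,k in lm(t,n): print(t,c,(at_z(n,r,k,z)-seat)@frame())
im=cv2.resize(im[190:300,150:270,::-1],None,fx=5,fy=5,interpolation=2)
for x,z,col in((-.022,.086,(0,0,255)),(-.006,.111,(255,0,0))):
    cv2.polylines(im,[np.round((proj(n,[W((x,s*.101,z)) for s in(-1,1)])-[150,190]+.5)*5).astype(int)],False,col,1)
cv2.imwrite("pics/c5.png",im)
E
```

```text
t 13.075 disp [ 0.0238 -0.0002  0.2586] Fdisp [-0.8709  0.4403 -0.9695] q [ 0.5683  0.5733  0.0606  1.305  -0.0345  1.2633 -1.9314]
[[ 1.     -0.0002  0.001 ]
 [-0.0002 -1.      0.0004]
 [ 0.001  -0.0004 -1.    ]]
paper_roll 0.88 [-0.004  -0.0071  0.049 ]
paper_roll 0.51 [-0.061   0.0107  0.049 ]
bar_mid 0.84 [-0.0317  0.0092  0.086 ]
```

View pics/c5.png

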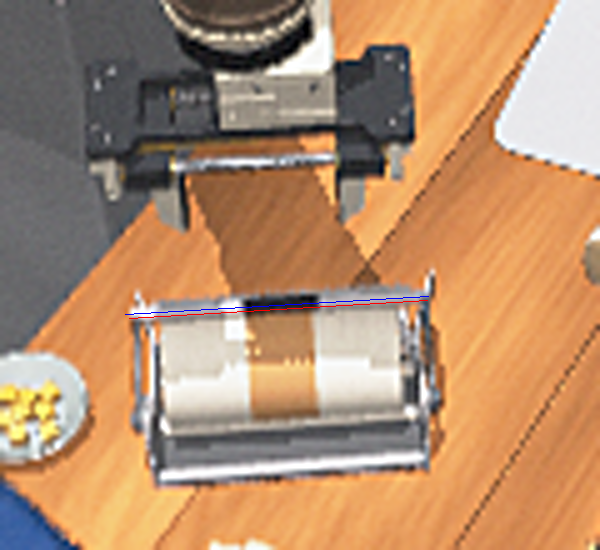

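Call:
jog_arm --plan '[{"offset":[-0.4,0,0],"twist":[0,0,0],"fingers":1},{"offset":[-0.8,0,0],"twist":[0,0,0],"fingers":1},{"offset":[-1,0,0],"twist":[0,0,0],"fingers":1},{"offset":[-1,0,0],"twist":[0,0,0],"fingers":1}]'

```text
clock: 13.72
position: [0.4717, -0.3197, 0.2575]
ee_rot: [-2.765, 1.489, 0.004]
force: [-0.3, -0.1, 0.8]
width: 0.997
gripper_force: 0.0
```

Call:
jog_arm --plan '[{"offset":[-0.4,0,0],"twist":[0,0,0],"fingers":1},{"offset":[-0.8,0,0],"twist":[0,0,0],"fingers":1},{"offset":[-1,0,0],"twist":[0,0,0],"fingers":1},{"offset":[-1,0,0],"twist":[0,0,0],"fingers":1}]'

```text
clock: 14.22
position: [0.39, -0.1956, 0.2579]
ee_rot: [2.766, -1.49, -0.002]
force: [0.2, -0.8, -0.2]
width: 1.001
gripper_force: 0.0
```

```bash
python3 - <<'E'
from h import *
st()
n="top"
im=get_image(n); cv2.imwrite(f"pics/{n}6.png",im[:,:,::-1])
for t,z in(("paper_roll",.049),("bar_mid",.086)):
  for c,r,k in lm(t,n): print(t,c,(at_z(n,r,k,z)-seat)@frame())
im=cv2.resize(im[135:250,290:410,::-1],None,fx=5,fy=5,interpolation=2)
for x,z,col in((-.022,.086,(0,0,255)),(-.006,.111,(255,0,0))):
    cv2.polylines(im,[np.round((proj(n,[W((x,s*.101,z)) for s in(-1,1)])-[290,135]+.5)*5).astype(int)],False,col,1)
cv2.imwrite("pics/c6.png",im)
E
```

```text
t 14.225 disp [-0.2775 -0.0002  0.2579] Fdisp [ 0.7891 -0.243  -0.1597] q [ 0.3692  0.1159 -0.0297  1.9807  0.0038  1.0462 -2.2216]
[[ 1.      0.0015 -0.001 ]
 [ 0.0015 -1.     -0.0006]
 [-0.001   0.0006 -1.    ]]
paper_roll 0.76 [0.0051 0.0096 0.049 ]
paper_roll 0.54 [-0.0445  0.0155  0.049 ]
bar_mid 0.61 [-0.0264 -0.0017  0.086 ]
```

View pics/c6.png

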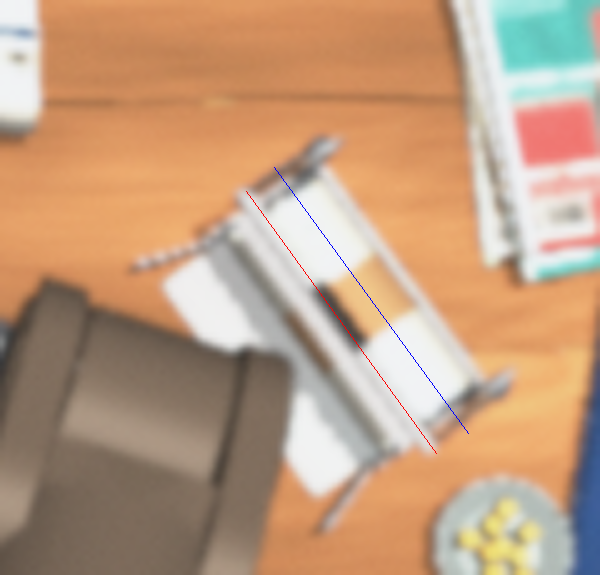

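The top view shows the bar at about (340,320) in the crop, on the red line that marks it lying on the seated roll. The roll is in the dip, the dish and wedges are where they were, and the arm is clear.

```bash
python3 -c "from cell import *;print(sign_off())"
```

```text
the job is handed in; nothing more can be done
None
```

The roll is seated in the dip between the two rollers, the tear bar was then pushed over and lies on it, and I handed the job in at about 14 s. The final top view showed the roll and bar in place and the nearby dish and wedge undisturbed; I did not look again at the things further left.

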